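Scan the damp box, then crack its sticky lid and hold it ajar

TASK

Take the orange pen scanner out of its black stand and hold it upright and still for two seconds with its nose about 3 cm above the middle of the barcode label on the damp box's lid, then put it back upright in its stand. Then take the lid by its bar handle, pull it free of the sticky gasket and keep it slightly open, its front edge raised about 4 cm and never more than 8 cm. Finish while still holding the handle with the lid steady at that gap, and leave everything else on the table where it stands.

Things in the scene. Friction and masses are not known exactly. Their poses are not given: they have to be found in the camera images.
- damp_box: white plastic damp box for unfired clay, fixed to the table, 200 (x) x 240 (y) x 112 mm high, closed by a blue lid. Origin: centre of its underside on the table; x points from its front edge to its hinge edge, y along the hinge, z up
- hinge_line (a point): middle of the lid's hinge line, on the far (+x) top edge of the damp box, 112 mm above the table; the hinge axis runs along the box's y
- lid (a joint): lid angle in rad: 0 is shut, grows as the front edge (205 mm from the hinge) rises: 0.2 rad lifts it about 40 mm. The gasket snaps: the pull at the handle climbs to about 18 N (12 to 23) over the first few mm and falls away once the front has risen 6 to 10 mm; past 15 mm only the lid's weight (about 2 to 3 N at the handle) is left, and if let go it sinks back onto the gasket, to about 0.04 rad
- lid_bar (a point): steel bar handle on the blue lid: round bar 14 mm thick, 96 mm long along the box's y, between two black posts (86 mm free between them). This point: centre of the bar, 170 mm from the hinge line towards the front and 48 mm above it when shut, 35.5 mm above the lid's top; it swings with the lid. Graspable from above with the fingers closing along the box's x; the round bar can turn between the fingers
- label (a point): centre of the white barcode label with black stripes, 46 x 64 mm, flat on the lid's top, 90 mm from the hinge line, 127 mm above the table when shut
- pen_grip (a point): pen scanner: upright round pen 150 mm long, lower 85 mm black and 24 mm thick with a tapered nose (16 mm thick at the tip), upper 65 mm orange and 26 mm thick, about 80 g. This point is on its axis, 120 mm above its nose and 30 mm below its top: the place to grip it from above; its z points up along the pen
- pen_nose (a point): tip of the pen scanner's nose, at the lower end of its axis
- stand_mouth (a point): centre of the mouth of the fixed black stand, 62 mm above the table: a round upright tube 43 mm outside, 34 mm inside, on a 68 mm wide foot; its floor is 10 mm above the table, so the pen sits 52 mm deep in it and may lean a little
- glaze_jar: closed glaze jar, 68 mm wide, 85 mm high; bystander, origin under its centre
- mushroom_a: small clay mushroom, 50 mm wide, 47 mm high; bystander, origin under its centre
- mushroom_b: second clay mushroom like it; bystander, origin under its centre
- loop_tool: loop carving tool lying flat, 180 mm long, 15 mm high; bystander, origin at the table below the middle of its wooden handle
- wood_rib: flat wooden rib, 55 x 100 x 8 mm; bystander, origin under its centre
- planter: white bowl planter with ivy, 110 mm wide, about 130 mm high; bystander, origin under its centre
- cone_model: yellow clay cone model, 100 mm wide, 150 mm high; bystander, origin under its centre
Mind the look-alikes: they are no part of the job. What is shaped like the part that bears stand_mouth but pink or yellow is not meant. There is more than one size of the part that bears pen_grip; the job needs the smaller.

How it is judged:
On the way, in this order (a step that is already met when the one before it is completed fails the run):
1. the held pen scanner is upright and still, its nose 10 to 60 mm above the label and within 20 mm of its middle, gripped by the fingers, lid shut (horizontal distance between pen_nose and label below 0.02 m and z of label in the frame of pen_nose between -0.06 and -0.01 m and angle between pen_nose's own z axis and vertical below 0.2 rad and linear speed of pen below 0.03 m/s and contact force between the fingers and pen above 0.5 N and value of joint lid below 0.03 rad), for 1 s.
2. the pen stands in its stand again, let go, lid still shut (horizontal distance between pen_nose and stand_mouth below 0.02 m and z of pen_nose in the frame of stand_mouth below -0.04 m and angle between pen_nose's own z axis and vertical below 0.3 rad and contact force between the fingers and pen below 0.1 N and value of joint lid below 0.03 rad), for 0.2 s.
3. the lid is free of the gasket and held by its handle, front edge about 25 to 60 mm up (value of joint lid between 0.12 and 0.29 rad and contact force between the fingers and lid above 1 N and distance between the grasp point and lid_bar below 0.045 m), for 0.5 s.
At the end, for the whole second after the job is handed in: the robot still holds the bar handle (over 1 N, fingers within 45 mm of its middle) with the lid steady at 0.12 to 0.29 rad (front edge about 25 to 60 mm up), and the pen scanner stands in its stand, nose at least 40 mm below the mouth and leaning less than 0.3 rad (all of step 3 and velocity of joint lid between -0.05 and 0.05 rad/s and horizontal distance between pen_nose and stand_mouth below 0.02 m and z of pen_nose in the frame of stand_mouth below -0.04 m and angle between pen_nose's own z axis and vertical below 0.3 rad); the arm keeps its last pose, push and grip.
It fails at once if the lid was opened too far (over 0.41 rad, front edge over about 82 mm up) (value of joint lid above 0.41 rad).
It fails at once if a bystander was moved more than 30 mm (distance of any of glaze_jar, mushroom_a, mushroom_b, loop_tool, wood_rib, planter, cone_model from where it was at the start of the episode above 0.03 m).
It also fails if it takes over 64 s, if anything falls off the work surface, if the arm or the gripper's body presses on something with over 40 N, if the wrist force passes 120 N, or if a joint passes its speed limit or range.

ROBOT

A 6-joint arm with a two-finger parallel gripper is mounted at the origin on the work surface. World frame = base frame: x ahead of the robot, y to its left, z up, the work surface at z = 0. Lengths are in m, angles in rad, forces in N, time in s.
With the tool pointing down it reaches from about 0.3 to 1 m from the base axis. Payload 5.1 kg.
Tool frame: the origin (TCP) lies midway between the tips of the shut fingers; the grasp point (between the pads) lies 19 mm behind it; z points along the fingers, y is the line along which they close (so a half turn about z gives the same grasp; the last joint's range is limited). The gripper opens to 95 mm and grips with 3 to 60 N. Pads are 20 mm wide; open, the fingers measure 119 mm over their backs; the gripper's body (75 mm by 180 mm) begins 59 mm behind the grasp point.
Start: joints at [-1.203, 0.124, 1.65, -0, 1.367, -0.083], TCP at [0.283, -0.585, 0.189] pointing down, gripper open.
Joint ranges: [-2.61, 2.61], [-1.02, 2.33], [0.03, 2.71], [-1.35, 4.49], [0.32, 2.68], [-2.91, 2.91]. Speed limits (rad/s): [2.57, 2.57, 3.14, 3.14, 3.14, 3.14].

INTERFACE

Orientations are given as a unit quaternion [x, y, z, w].
In Python, from station import read_state, cams, ticket gives the robot as it stands. The module is installed in compiled form; this text tells all that it offers.
- The arm moves only by the tool apply_moves, never from a script. Its argument "moves" is a list of rows, each an object of numbers: "dx", "dy", "dz": the shift along the tool's x, y, z in m; "roll": the turn about the tool's z in degrees. In form: [{"dx": .., "dy": .., "dz": .., "roll": ..}, ...]. A call has 1 to 20 rows; each row is the pose to reach, as a shift and turn from the pose commanded when the call began, along the tool's axes at that moment; what a row does not reach only later rows make up. A row lasts 1/12 s, in which the tool goes at most 41.7 mm and 7.16 degrees, less where a joint would pass 70% of its speed; a pose out of reach is approached as far as the arm can. A call with a gripper value outside its range is refused whole. "fingers" is the opening, from 0 (shut) to 1 (fully open), set as the call begins (left out, the last holds). The fingers move at their own pace and stop on an object; "force" is the grip in N (left out, the last holds). Time passes only in rows, so rows that repeat a pose let the fingers close. It gives the time, the measured TCP pose, the force, the opening and the grip force at its end, in the units of the state.
- read_state(): the state, without advancing time (a new reading comes with each control period).
- cams.capture(name): name is "scene" or "side" or "wrist"; returns (picture, depth): 420x560x3 uint8, blue, green, red; 420x560 float32, m along the optical axis (not along the pixel's ray), 0 where there is no reading.
- cams.camera_model(name): a dict with "intrinsics" (3x3 intrinsics, pixels), "rvec" (rotation vector, rad) and "tvec" (3), from world to camera coordinates, as OpenCV has them. Camera axes: x right, y down, z forward; pixel columns grow to the right and rows downward; lengths in m; the calibration is good to about 2 mm. A picture is of the moment at which its call begins: read the wrist's pose just before it. camera_model takes no time and is no camera call; for the wrist camera it gives the pose at the moment of the call.
- ticket.close_job(): hands the job in; it is judged then, once.
Trained networks look in the newest picture that a camera, given by its name, has taken for a name from the list of things; names that differ only in an ending like _2 or _b are one class to them, and where a whole thing is asked for, a point or a joint stands for the part that bears it (a point fixed in the world has none). Each returns a list of dicts, best first, with "conf" (0 to 1); they miss things now and then, are a little off and sometimes report something else, mostly with a low value. They report only what shows in the picture. A call takes as long as a camera call. They do not tell look-alikes from the thing itself.
- cams.spot_in(thing, camera): "box" ([left, top, right, bottom] in pixels, round what is visible of it).
- cams.trace(thing, camera): "pixels" (420x560 bool, what is visible of it) and "box" ([left, top, right, bottom] in pixels, round what is visible of it).
The state is a dict: "time": time; "joint_positions": joint angles; "joint_vel": joint speeds; "effort": joint torques, N m; "tool_pos": TCP position; "tcp_rot": TCP orientation; "wrist_force": force on the tool from outside, world axes, zero at the start; "wrist_torque": the same for the moment, N m; "grip_width": finger opening in m; "finger_force": force on a finger pad.
Only numpy, scipy, OpenCV 4.12 (cv2) and the standard library are available. Lean on these libraries where they do the work, as an engineer would, in place of code of your own. Each camera call takes 0.05 s, during which the arm holds its last target. There are 200 camera calls.

## Working session

There is one attempt and no reset: what is moved stays moved. The work goes in short steps, Python scripts to look and compute and a tool call to move; the robot and the scene stay as the last step left them, time stands still between calls to the robot, and variables do not carry over. Pictures are saved under pics/ and viewed, at most 10 in all, crops included, and the job is handed in when it is done.

Besides the shell and the picture viewer there is one more tool, called after "Call:" by a JSON object that holds its "method" and its "body". apply_moves: Moves the arm, as the interface text tells. Its arguments: {"type":"object","properties":{"moves":{"type":"array","items":{"type":"object","properties":{"dx":{"type":"number"},"dy":{"type":"number"},"dz":{"type":"number"},"roll":{"type":"number"}}}},"fingers":{"type":"number"},"force":{"type":"number"}},"required":["moves"]}

```bash
mkdir -p pics
cat > h.py <<'E'
import numpy as np, cv2
from station import read_state, cams, ticket
def model(n):
    m=cams.camera_model(n); K=np.array(m["intrinsics"]).reshape(3,3); R=cv2.Rodrigues(np.array(m["rvec"],float))[0]; return K,R,np.array(m["tvec"],float).ravel()
def cloud(n,d):
    K,R,t=model(n); v,u=np.mgrid[0:d.shape[0],0:d.shape[1]]
    P=np.stack([(u-K[0,2])/K[0,0]*d,(v-K[1,2])/K[1,1]*d,d],-1)
    W=(P-t)@R; W[d==0]=np.nan; return W
E
python3 - <<'E'
from h import *
ims=[]
for n in ["scene","side"]:
    im,d=cams.capture(n); np.savez(f"pics/{n}.npz",im=im,d=d); W=cloud(n,d)
    cv2.imwrite(f"pics/{n}0.png",cv2.resize(im,(784,588)))
    for th in ["damp_box","lid_bar","label","pen_grip","stand_mouth","lid","glaze_jar","planter","cone_model","mushroom_a","loop_tool","wood_rib"]:
        for r in cams.trace(th,n):
            w=W[r["pixels"]]; w=w[~np.isnan(w[:,0])]
            if r["conf"]>.2 and len(w): print(n,th,round(r["conf"],2),np.round(r["box"]),np.round(np.median(w,0),3),np.round(np.percentile(w,2,axis=0),3),np.round(np.percentile(w,98,axis=0),3))
print(read_state())
E
```

```text
scene damp_box 0.65 [249. 195. 362. 299.] [0.601 0.074 0.122] [ 0.455 -0.059  0.007] [0.691 0.199 0.159]
scene damp_box 0.44 [240. 146. 287. 175.] [ 0.311 -0.214  0.008] [ 0.241 -0.248 -0.006] [ 0.377 -0.18   0.016]
scene lid_bar 0.9 [251. 195. 361. 276.] [0.573 0.068 0.123] [ 0.451 -0.06   0.118] [0.682 0.193 0.162]
scene label 0.55 [250. 195. 365. 276.] [0.572 0.068 0.123] [ 0.448 -0.062  0.118] [0.682 0.193 0.162]
scene pen_grip 0.7 [183. 150. 201. 178.] [ 0.501 -0.318  0.119] [ 0.482 -0.334  0.054] [ 0.506 -0.312  0.161]
scene pen_grip 0.62 [148. 156. 175. 210.] [ 0.598 -0.337  0.132] [ 0.577 -0.361  0.01 ] [ 0.607 -0.33   0.204]
scene pen_grip 0.46 [146. 242. 202. 303.] [ 0.796 -0.17   0.097] [ 0.737 -0.224 -0.   ] [ 0.834 -0.13   0.125]
scene stand_mouth 0.72 [183. 169. 208. 196.] [ 0.508 -0.312  0.015] [ 0.468 -0.351 -0.003] [ 0.525 -0.293  0.062]
scene stand_mouth 0.61 [227. 174. 251. 202.] [ 0.466 -0.198  0.027] [ 0.434 -0.232  0.003] [ 0.487 -0.173  0.061]
scene lid 0.94 [251. 191. 361. 276.] [0.572 0.068 0.123] [ 0.447 -0.066  0.116] [0.683 0.194 0.162]
scene glaze_jar 0.5
[... 2600 characters left out ...]
-1.20259777e+00,  1.23799780e-01,  1.65031144e+00,  5.69720335e-06,
        1.36748325e+00, -8.25997050e-02]), 'joint_vel': array([-8.22250627e-04,  1.65705094e-04,  3.26052033e-04,  3.59642451e-04,
        6.39225401e-05,  1.45105090e-03]), 'effort': array([ 3.77974256e-04, -4.17573094e+01, -3.60222709e+01,  7.75259128e-02,
        4.28854977e-02,  3.29387291e-06]), 'tool_pos': array([ 0.28316596, -0.5850652 ,  0.18864959]), 'tcp_rot': array([ 9.74705109e-01,  2.23494855e-01,  2.63249133e-06, -1.29454064e-06]), 'wrist_force': array([ 0.27420373,  0.07841399, -0.16280067]), 'wrist_torque': array([-0.00264926,  0.00458769, -0.00717081]), 'finger_force': 0.0, 'grip_width': 0.09490520179486209}
```

View pics/scene0.png

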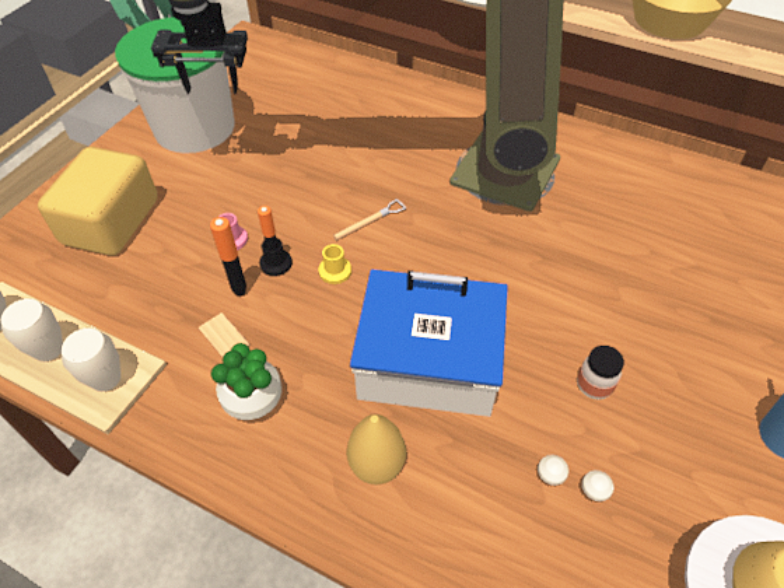

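Run:
```python
from h import *
a=np.load("pics/side.npz"); im=a["im"]
c=im[265:415,210:350]; cv2.imwrite("pics/crop1.png",cv2.resize(c,None,fx=4,fy=4,interpolation=cv2.INTER_CUBIC)[:600])
from scipy.optimize import least_squares
for n in ["scene","side"]:
    a=np.load(f"pics/{n}.npz"); W=cloud(n,a["d"]); hsv=cv2.cvtColor(a["im"],cv2.COLOR_BGR2HSV)
    x,y,z=W[...,0],W[...,1],W[...,2]
    def fit(m,r):
        p=W[m]; f=least_squares(lambda q:np.hypot(p[:,0]-q[0],p[:,1]-q[1])-r,p[:,:2].mean(0)+[.0,.01],loss="soft_l1",f_scale=.002); return len(p),np.round(f.x,4)
    pm=(abs(x-.495)<.05)&(abs(y+.325)<.05)
    print(n,"pen up",fit(pm&(z>.105)&(z<.155),.013),"low",fit(pm&(z>.075)&(z<.09),.012),"stand",fit(pm&(z>.02)&(z<.058),.0215))
    for zl in (.1,.12,.14,.155):
        q=W[pm&(abs(z-zl)<.008)]; print(zl,len(q),q.mean(0).round(4))
    print("top z",np.nanmax(z[pm]))
    top=pm&(z>.1585); print("top c",W[top].mean(0).round(4),top.sum())
    # lid
    box=(x>.4)&(x<.72)&(y>-.12)&(y<.24)
    lt=box&(z>.115)&(z<.132)
    r=cv2.minAreaRect((W[lt][:,:2]*1000).astype(np.float32)); print("lid top rect",r, np.median(W[lt][:,2]))
    bar=box&(z>.148); pb=W[bar]; r=cv2.minAreaRect((pb[:,:2]*1000).astype(np.float32)); print("bar",r,len(pb),pb.mean(0).round(4),pb[:,2].max())
    lab=box&(z>.12)&(z<.135)&(hsv[...,1]<60)&(hsv[...,2]>120)
    k,l,s,c=cv2.connectedComponentsWithStats(cv2.morphologyEx(lab.astype(np.uint8),cv2.MORPH_CLOSE,np.ones((3,3))))
    for i in range(1,k):
        if s[i,4]>15:
            p=W[l==i]; print("label",s[i],np.nanmean(p,0).round(4),cv2.minAreaRect((p[:,:2]*1000).astype(np.float32)))
```

```text
scene pen up (131, array([ 0.5087, -0.3105])) low (29, array([ 0.5085, -0.3125])) stand (165, array([ 0.5196, -0.3037]))
0.1 31 [ 0.5004 -0.3193  0.1003]
0.12 33 [ 0.5001 -0.3181  0.1204]
0.14 42 [ 0.4999 -0.3189  0.1405]
0.155 73 [ 0.4958 -0.3223  0.1565]
top z 0.1634443011576502
top c [ 0.4948 -0.3237  0.1601] 29
lid top rect ((564.22021484375, 63.530677795410156), (216.9046630859375, 252.34356689453125), 18.453022003173828) 0.1229191295753981
bar ((497.9913635253906, 41.107032775878906), (15.146685600280762, 105.57904815673828), 18.544416427612305) 265 [0.4988 0.0428 0.1616] 0.16891747795362821
label [294 224  29  19 454] [0.5707 0.0664 0.1245] ((571.4916381835938, 66.15646362304688), (51.72365188598633, 65.00920104980469), 23.192913055419922)
side pen up (110, array([ 0.4909, -0.3265])) low (25, array([ 0.4911, -0.3269])) stand (150, array([ 0.4913, -0.3263]))
0.1 30 [ 0.4907 -0.3365  0.1012]
0.12 32 [ 0.4913 -0.3366  0.1194]
0.14 32 [ 0.4899 -0.3367  0.1399]
0.155 101 [ 0.4912 -0.3302  0.1573]
top z 0.16425540557595242
top c [ 0.4906 -0.3291  0.1603] 55
lid top rect ((559.6500854492188, 60.48594665527344), (212.18817138671875, 256.88128662109375), 18.530529022216797) 0.12326857934209352
bar ((494.0240478515625, 37.79773712158203), (13.952216148376465, 106.85821533203125), 18.469730377197266) 163 [0.4945 0.0333 0.1632] 0.16993790377963178
label [280 182  23  21 310] [0.5695 0.0649 0.1247] ((570.441650390625, 66.58341979980469), (50.75091552734375, 72.99896240234375), 19.46080780029297)
```

View pics/crop1.png

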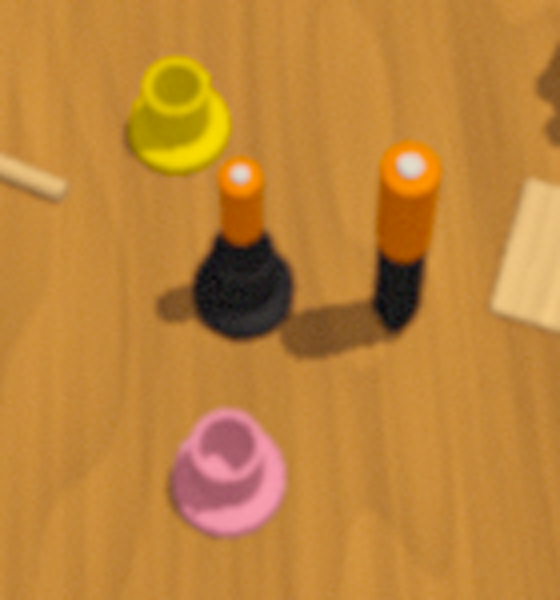

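Two pen-shaped things stand in the scene view: the small one at (192,164) in the black stand, and a taller one at (160,185) with no stand, top about 0.204. The stands are pink at about (165,165), yellow at (239,188) and black at (195,183). The crop confirms that the smaller pen in the black stand is the one meant, at about (0.4915, -0.3265). The label is at (0.571, 0.066) and the bar at (0.496, 0.040), with a box yaw of about 18.5°; the 80 mm between bar and label matches the description.

Call:
{"method": "apply_moves", "body": {"moves": [{"dx": 0.02, "dy": -0.01, "dz": 0, "roll": 4}, {"dx": 0.05, "dy": -0.024, "dz": 0, "roll": 10}, {"dx": 0.085, "dy": -0.04, "dz": 0, "roll": 16}, {"dx": 0.12, "dy": -0.057, "dz": 0, "roll": 22}, {"dx": 0.155, "dy": -0.073, "dz": 0, "roll": 28}, {"dx": 0.19, "dy": -0.09, "dz": 0, "roll": 34}, {"dx": 0.225, "dy": -0.106, "dz": 0, "roll": 39}, {"dx": 0.26, "dy": -0.123, "dz": 0, "roll": 39}, {"dx": 0.285, "dy": -0.135, "dz": 0, "roll": 39}, {"dx": 0.3, "dy": -0.142, "dz": 0, "roll": 39}, {"dx": 0.3, "dy": -0.142, "dz": 0, "roll": 39}, {"dx": 0.3, "dy": -0.142, "dz": 0, "roll": 39}, {"dx": 0.3, "dy": -0.142, "dz": 0, "roll": 39}], "fingers": 1}}

```text
time: 2.38
tool_pos: [0.4909, -0.3271, 0.1887]
tcp_rot: [0.993, -0.115, -0.0, 0.0]
wrist_force: [0.3, 0.2, 0.3]
grip_width: 0.0954
finger_force: 0.0
```

Run:
```python
from h import *
im,d=cams.capture("wrist"); W=cloud("wrist",d); z=W[...,2]
p=W[(abs(W[...,0]-.4915)<.04)&(abs(W[...,1]+.3265)<.04)&(z>.15)&(z<.175)]
print(len(p),p.mean(0) if len(p) else 0, cv2.minEnclosingCircle((p[:,:2]*1000).astype(np.float32)) if len(p) else 0)
cv2.imwrite("pics/w1.png",im)
```

```text
1205 [ 0.4898257  -0.32617612  0.16002515] ((488.3428955078125, -325.7005615234375), 12.835444450378418)
```

View pics/w1.png

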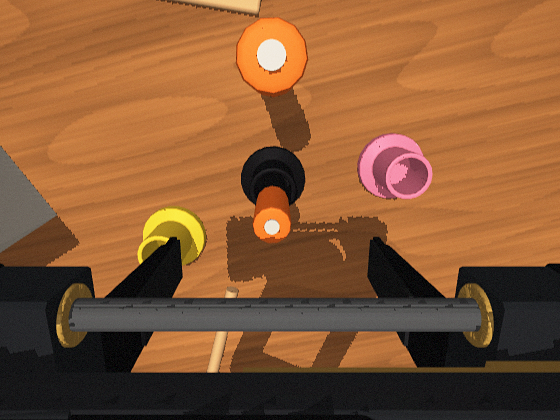

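The picture shows the small pen's top at (272,228), midway between the fingers and over the black stand. The taller pen at (272,55) is clear of them.

Call:
{"method": "apply_moves", "body": {"moves": [{"dx": 0, "dy": 0, "dz": 0.02}, {"dx": -0.001, "dy": 0, "dz": 0.045}, {"dx": -0.001, "dy": 0, "dz": 0.068}, {"dx": -0.001, "dy": 0, "dz": 0.078}, {"dx": -0.001, "dy": 0, "dz": 0.078}]}}

```text
schema error: expected keys dx, dy, dz, roll
```

Call:
{"method": "apply_moves", "body": {"moves": [{"dz": 0}, {"dz": 0}, {"dz": 0}, {"dz": 0}, {"dz": 0}, {"dz": 0}, {"dz": 0}, {"dz": 0}, {"dz": 0}, {"dz": 0}], "fingers": 0, "force": 15}}

```text
schema error: expected keys dx, dy, dz, roll
```

Call:
{"method": "apply_moves", "body": {"moves": [{"dx": 0, "dy": 0, "dz": 0.02, "roll": 0}, {"dx": -0.001, "dy": 0, "dz": 0.045, "roll": 0}, {"dx": -0.001, "dy": 0, "dz": 0.068, "roll": 0}, {"dx": -0.001, "dy": 0, "dz": 0.078, "roll": 0}, {"dx": -0.001, "dy": 0, "dz": 0.078, "roll": 0}]}}

```text
time: 2.85
tool_pos: [0.4879, -0.3258, 0.1072]
tcp_rot: [0.993, -0.116, -0.003, -0.002]
wrist_force: [-0.2, -0.0, -0.3]
grip_width: 0.0953
finger_force: 0.0
```

Call:
{"method": "apply_moves", "body": {"moves": [{"dx": 0, "dy": 0, "dz": 0, "roll": 0}, {"dx": 0, "dy": 0, "dz": 0, "roll": 0}, {"dx": 0, "dy": 0, "dz": 0, "roll": 0}, {"dx": 0, "dy": 0, "dz": 0, "roll": 0}, {"dx": 0, "dy": 0, "dz": 0, "roll": 0}, {"dx": 0, "dy": 0, "dz": 0, "roll": 0}, {"dx": 0, "dy": 0, "dz": 0, "roll": 0}, {"dx": 0, "dy": 0, "dz": 0, "roll": 0}, {"dx": 0, "dy": 0, "dz": 0, "roll": 0}, {"dx": 0, "dy": 0, "dz": 0, "roll": 0}], "fingers": 0, "force": 15}}

```text
time: 3.68
tool_pos: [0.4903, -0.3262, 0.1106]
tcp_rot: [0.993, -0.115, -0.0, -0.0]
wrist_force: [-0.1, -0.1, -0.0]
grip_width: 0.0341
finger_force: 0.0
```

Call:
{"method": "apply_moves", "body": {"moves": [{"dx": 0, "dy": 0, "dz": 0, "roll": 0}, {"dx": 0, "dy": 0, "dz": 0, "roll": 0}, {"dx": 0, "dy": 0, "dz": 0, "roll": 0}, {"dx": 0, "dy": 0, "dz": 0, "roll": 0}, {"dx": 0, "dy": 0, "dz": 0, "roll": 0}]}}

```text
time: 4.1
tool_pos: [0.4903, -0.3262, 0.1106]
tcp_rot: [0.993, -0.115, -0.0, -0.0]
wrist_force: [-0.0, 0.5, -0.0]
grip_width: 0.0253
finger_force: 15.0
```

Call:
{"method": "apply_moves", "body": {"moves": [{"dx": 0, "dy": 0, "dz": -0.01, "roll": 0}, {"dx": 0, "dy": 0, "dz": -0.03, "roll": 0}, {"dx": 0, "dy": 0, "dz": -0.055, "roll": 0}, {"dx": 0, "dy": 0, "dz": -0.08, "roll": 0}, {"dx": 0, "dy": 0, "dz": -0.105, "roll": 0}, {"dx": 0, "dy": 0, "dz": -0.13, "roll": 0}, {"dx": 0, "dy": 0, "dz": -0.155, "roll": 0}, {"dx": 0, "dy": 0, "dz": -0.175, "roll": 0}, {"dx": 0, "dy": 0, "dz": -0.185, "roll": 0}, {"dx": 0, "dy": 0, "dz": -0.185, "roll": 0}, {"dx": 0, "dy": 0, "dz": -0.185, "roll": 0}]}}

```text
time: 5.02
tool_pos: [0.4903, -0.3263, 0.2956]
tcp_rot: [0.993, -0.115, 0.0, 0.0]
wrist_force: [0.1, -0.5, -0.5]
grip_width: 0.0256
finger_force: 15.0
```

```bash
cat >> h.py <<'E'
def rel(target):
    s=read_state(); q=s["tcp_rot"]; from scipy.spatial.transform import Rotation as Ro
    R=Ro.from_quat(q); x=R.as_matrix()[:,0]
    return s["time"],s["tool_pos"].round(4),"tool x deg",np.degrees(np.arctan2(x[1],x[0])).round(2),"shift",(R.inv().apply(np.array(target)-s["tool_pos"])).round(4),s["grip_width"],s["finger_force"]
E
python3 - <<'E'
from h import *
im,d=cams.capture("side"); W=cloud("side",d); x,y,z=[W[...,i] for i in range(3)]
hsv=cv2.cvtColor(im,cv2.COLOR_BGR2HSV)
m=(abs(x-.49)<.04)&(abs(y+.326)<.04)&(z<.3)&(z>.1)
for zl in np.arange(.17,.3,.02):
    q=W[m&(abs(z-zl)<.01)]; print(zl.round(2),len(q),q.mean(0).round(4) if len(q) else "")
# min z of pen
print("lowest pts",np.sort(z[m])[:15].round(3))
print(rel([.571,.0662,.2577]))
cv2.imwrite("pics/s2.png",cv2.resize(im[180:380,180:380],(600,600)))
E
```

```text
0.17 0 
0.19 8 [ 0.4906 -0.3337  0.1972]
0.21 26 [ 0.4905 -0.3371  0.2133]
0.23 48 [ 0.4909 -0.3364  0.23  ]
0.25 48 [ 0.49   -0.3366  0.2498]
0.27 27 [ 0.4892 -0.3375  0.2657]
0.29 0 
lowest pts [0.194 0.195 0.196 0.198 0.198 0.198 0.199 0.199 0.203 0.204 0.206 0.208
 0.21  0.21  0.211]
(5.0667, array([ 0.4899, -0.326 ,  0.2942]), 'tool x deg', np.float64(-13.17), 'shift', array([-0.0103, -0.4003,  0.0368]), 0.025528932060197806, 14.989843960283906)
```

View pics/s2.png

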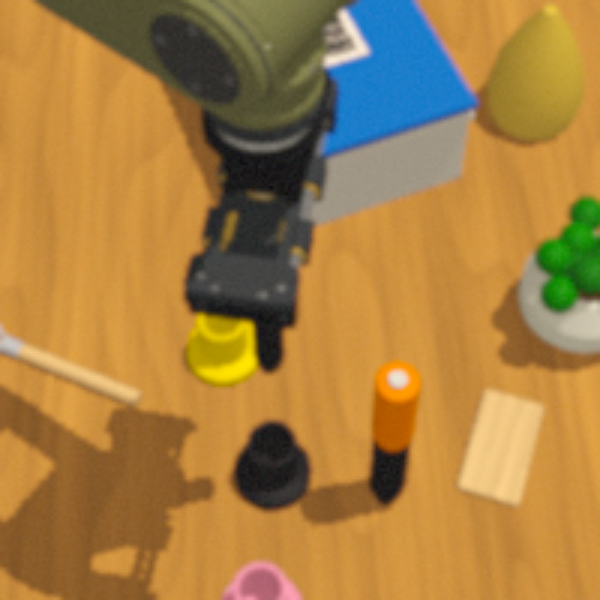

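The pen is held upright with the black stand empty below it (crop (272,470)). Its nose is near z 0.195. Next I carry it to the label.

Call:
{"method": "apply_moves", "body": {"moves": [{"dx": 0, "dy": -0.01, "dz": 0, "roll": 0}, {"dx": -0.001, "dy": -0.03, "dz": 0, "roll": 0}, {"dx": -0.001, "dy": -0.06, "dz": 0, "roll": 0}, {"dx": -0.002, "dy": -0.095, "dz": 0, "roll": 0}, {"dx": -0.003, "dy": -0.13, "dz": 0, "roll": 0}, {"dx": -0.004, "dy": -0.165, "dz": 0, "roll": 0}, {"dx": -0.005, "dy": -0.2, "dz": 0, "roll": 0}, {"dx": -0.006, "dy": -0.235, "dz": 0, "roll": 0}, {"dx": -0.007, "dy": -0.27, "dz": 0, "roll": 0}, {"dx": -0.008, "dy": -0.305, "dz": 0, "roll": 0}, {"dx": -0.009, "dy": -0.34, "dz": 0.005, "roll": 0}, {"dx": -0.01, "dy": -0.37, "dz": 0.015, "roll": 0}, {"dx": -0.01, "dy": -0.39, "dz": 0.027, "roll": 0}, {"dx": -0.01, "dy": -0.4, "dz": 0.035, "roll": 0}, {"dx": -0.01, "dy": -0.4, "dz": 0.038, "roll": 0}, {"dx": -0.01, "dy": -0.4, "dz": 0.038, "roll": 0}, {"dx": -0.01, "dy": -0.4, "dz": 0.038, "roll": 0}, {"dx": -0.01, "dy": -0.4, "dz": 0.038, "roll": 0}]}}

```text
time: 6.57
tool_pos: [0.572, 0.0642, 0.2583]
tcp_rot: [0.993, -0.116, 0.0, 0.0]
wrist_force: [0.5, -0.3, -0.4]
grip_width: 0.0257
finger_force: 15.0
```

Run:
```python
from h import *
o=[]
for n in ["scene","side"]:
    im,d=cams.capture(n); W=cloud(n,d); x,y,z=[W[...,i] for i in range(3)]
    m=(abs(x-.571)<.04)&(abs(y-.066)<.04)&(z<.25)&(z>.14)
    for zl in (.165,.18,.2,.22): 
        q=W[m&(abs(z-zl)<.008)]; print(n,zl,len(q),q.mean(0).round(4) if len(q) else "")
    print(np.sort(z[m])[:6].round(3))
    o.append(cv2.resize(im[120:280,220:380],(400,400)))
cv2.imwrite("pics/lab.png",np.hstack(o)); print(rel([.571,.0662,.2577]))
```

```text
scene 0.165 18 [0.5821 0.0672 0.1658]
scene 0.18 40 [0.5824 0.068  0.1803]
scene 0.2 44 [0.582  0.0674 0.2001]
scene 0.22 50 [0.5822 0.068  0.2201]
[0.157 0.157 0.159 0.159 0.162 0.163]
side 0.165 16 [0.572  0.056  0.1652]
side 0.18 32 [0.5707 0.055  0.1805]
side 0.2 35 [0.5713 0.0545 0.2002]
side 0.22 35 [0.571  0.0538 0.2196]
[0.154 0.159 0.159 0.16  0.161 0.162]
(6.6667, array([0.5721, 0.0643, 0.2587]), 'tool x deg', np.float64(-13.27), 'shift', array([-0.0015, -0.0016,  0.001 ]), 0.02551684421033225, 14.989654527853418)
```

View pics/lab.png

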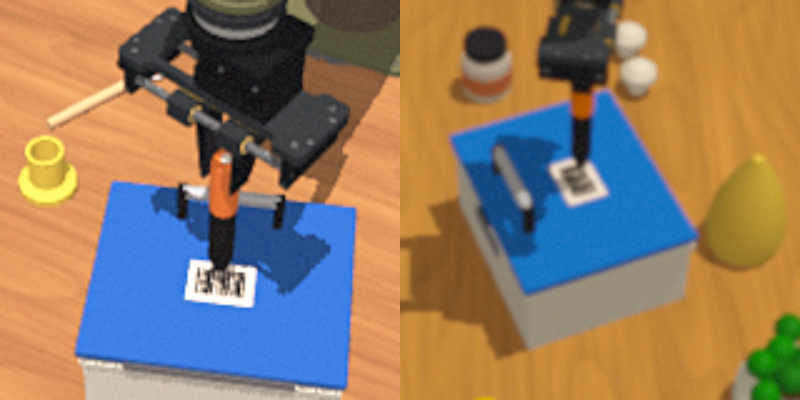

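The pen is upright above the label, with its nose at (218,262) left and (582,160) right, both consistent with about 3 cm of height. Now I hold for over two seconds.

Call:
{"method": "apply_moves", "body": {"moves": [{"dx": 0, "dy": 0, "dz": 0, "roll": 0}, {"dx": 0, "dy": 0, "dz": 0, "roll": 0}, {"dx": 0, "dy": 0, "dz": 0, "roll": 0}, {"dx": 0, "dy": 0, "dz": 0, "roll": 0}, {"dx": 0, "dy": 0, "dz": 0, "roll": 0}, {"dx": 0, "dy": 0, "dz": 0, "roll": 0}, {"dx": 0, "dy": 0, "dz": 0, "roll": 0}, {"dx": 0, "dy": 0, "dz": 0, "roll": 0}, {"dx": 0, "dy": 0, "dz": 0, "roll": 0}, {"dx": 0, "dy": 0, "dz": 0, "roll": 0}, {"dx": 0, "dy": 0, "dz": 0, "roll": 0}, {"dx": 0, "dy": 0, "dz": 0, "roll": 0}, {"dx": 0, "dy": 0, "dz": 0, "roll": 0}, {"dx": 0, "dy": 0, "dz": 0, "roll": 0}, {"dx": 0, "dy": 0, "dz": 0, "roll": 0}, {"dx": 0, "dy": 0, "dz": 0, "roll": 0}, {"dx": 0, "dy": 0, "dz": 0, "roll": 0}, {"dx": 0, "dy": 0, "dz": 0, "roll": 0}, {"dx": 0, "dy": 0, "dz": 0, "roll": 0}, {"dx": 0, "dy": 0, "dz": 0, "roll": 0}]}}

```text
time: 8.33
tool_pos: [0.5718, 0.0654, 0.2576]
tcp_rot: [0.993, -0.115, -0.0, -0.0]
wrist_force: [-0.8, -0.0, -0.7]
grip_width: 0.0252
finger_force: 15.0
```

Call:
{"method": "apply_moves", "body": {"moves": [{"dx": 0, "dy": 0, "dz": 0, "roll": 0}, {"dx": 0, "dy": 0, "dz": 0, "roll": 0}, {"dx": 0, "dy": 0, "dz": 0, "roll": 0}, {"dx": 0, "dy": 0, "dz": 0, "roll": 0}, {"dx": 0, "dy": 0, "dz": 0, "roll": 0}, {"dx": 0, "dy": 0, "dz": 0, "roll": 0}, {"dx": 0, "dy": 0, "dz": 0, "roll": 0}, {"dx": 0, "dy": 0, "dz": 0, "roll": 0}]}}

```text
time: 9.0
tool_pos: [0.5718, 0.0654, 0.2577]
tcp_rot: [0.993, -0.115, 0.0, -0.0]
wrist_force: [-0.2, -0.8, -2.1]
grip_width: 0.0255
finger_force: 15.0
```

Call:
{"method": "apply_moves", "body": {"moves": [{"dx": 0, "dy": 0, "dz": -0.015, "roll": 0}, {"dx": 0, "dy": 0, "dz": -0.038, "roll": 0}, {"dx": 0.001, "dy": 0.02, "dz": -0.038, "roll": 0}, {"dx": 0.002, "dy": 0.05, "dz": -0.038, "roll": 0}, {"dx": 0.002, "dy": 0.085, "dz": -0.038, "roll": 0}, {"dx": 0.003, "dy": 0.12, "dz": -0.038, "roll": 0}, {"dx": 0.004, "dy": 0.155, "dz": -0.038, "roll": 0}, {"dx": 0.005, "dy": 0.19, "dz": -0.038, "roll": 0}, {"dx": 0.006, "dy": 0.225, "dz": -0.038, "roll": 0}, {"dx": 0.007, "dy": 0.26, "dz": -0.038, "roll": 0}, {"dx": 0.008, "dy": 0.295, "dz": -0.038, "roll": 0}, {"dx": 0.009, "dy": 0.33, "dz": -0.038, "roll": 0}, {"dx": 0.01, "dy": 0.36, "dz": -0.038, "roll": 0}, {"dx": 0.01, "dy": 0.385, "dz": -0.038, "roll": 0}, {"dx": 0.01, "dy": 0.4, "dz": -0.038, "roll": 0}, {"dx": 0.01, "dy": 0.4, "dz": -0.038, "roll": 0}, {"dx": 0.01, "dy": 0.4, "dz": -0.038, "roll": 0}, {"dx": 0.01, "dy": 0.4, "dz": -0.038, "roll": 0}]}}

```text
time: 10.5
tool_pos: [0.4908, -0.3254, 0.2961]
tcp_rot: [0.993, -0.114, 0.0, -0.0]
wrist_force: [0.1, 0.2, -2.2]
grip_width: 0.026
finger_force: 15.0
```

Run:
```python
from h import *
from scipy.optimize import least_squares
print(rel([.4903,-.3263,.1106]))
for n,s in [("scene",-1),("side",1)]:
    im,d=cams.capture(n); W=cloud(n,d); x,y,z=[W[...,i] for i in range(3)]
    pm=(abs(x-.4905)<.05)&(abs(y+.3265)<.05)
    K,R,t=model(n); cam=-R.T@t
    def fit(m,r):
        p=W[m]; c0=p[:,:2].mean(0); v=c0-cam[:2]; c0=c0+v/np.linalg.norm(v)*r
        f=least_squares(lambda q:np.hypot(p[:,0]-q[0],p[:,1]-q[1])-r,c0,loss="soft_l1",f_scale=.002); return len(p),f.x.round(4)
    print(n,"stand",fit(pm&(z>.025)&(z<.055),.0215),"pen",fit(pm&(z>.215)&(z<.265),.0125))
```

```text
(10.5, array([ 0.4908, -0.3254,  0.2961]), 'tool x deg', np.float64(-13.13), 'shift', array([-0.0003,  0.0011,  0.1855]), 0.025985745328985742, 14.989927050974075)
scene stand (170, array([ 0.4939, -0.3243])) pen (140, array([ 0.4919, -0.3255]))
side stand (147, array([ 0.4912, -0.3291])) pen (114, array([ 0.4916, -0.3253]))
```

Call:
{"method": "apply_moves", "body": {"moves": [{"dx": 0, "dy": 0, "dz": 0.02, "roll": 0}, {"dx": 0, "dy": 0, "dz": 0.045, "roll": 0}, {"dx": 0, "dy": 0, "dz": 0.07, "roll": 0}, {"dx": 0, "dy": 0, "dz": 0.095, "roll": 0}, {"dx": 0, "dy": 0, "dz": 0.115, "roll": 0}, {"dx": 0, "dy": 0, "dz": 0.13, "roll": 0}, {"dx": 0, "dy": 0, "dz": 0.145, "roll": 0}, {"dx": 0, "dy": 0, "dz": 0.155, "roll": 0}, {"dx": 0, "dy": 0, "dz": 0.155, "roll": 0}]}}

```text
time: 11.35
tool_pos: [0.4894, -0.3243, 0.1379]
tcp_rot: [0.993, -0.114, -0.002, -0.001]
wrist_force: [0.0, 0.5, -1.6]
grip_width: 0.0254
finger_force: 15.0
```

Call:
{"method": "apply_moves", "body": {"moves": [{"dx": 0, "dy": 0, "dz": 0.01, "roll": 0}, {"dx": 0, "dy": 0, "dz": 0.02, "roll": 0}, {"dx": 0, "dy": 0, "dz": 0.028, "roll": 0}, {"dx": 0, "dy": 0, "dz": 0.028, "roll": 0}, {"dx": 0, "dy": 0, "dz": 0.028, "roll": 0}]}}

```text
time: 11.77
tool_pos: [0.4902, -0.3262, 0.1123]
tcp_rot: [0.993, -0.115, -0.0, -0.0]
wrist_force: [1.0, 0.4, -1.2]
grip_width: 0.0254
finger_force: 15.0
```

Call:
{"method": "apply_moves", "body": {"moves": [{"dx": 0, "dy": 0, "dz": 0, "roll": 0}, {"dx": 0, "dy": 0, "dz": 0, "roll": 0}, {"dx": 0, "dy": 0, "dz": 0, "roll": 0}, {"dx": 0, "dy": 0, "dz": 0, "roll": 0}, {"dx": 0, "dy": 0, "dz": 0, "roll": 0}, {"dx": 0, "dy": 0, "dz": 0, "roll": 0}, {"dx": 0, "dy": 0, "dz": 0, "roll": 0}, {"dx": 0, "dy": 0, "dz": 0, "roll": 0}, {"dx": 0, "dy": 0, "dz": 0, "roll": 0}, {"dx": 0, "dy": 0, "dz": 0, "roll": 0}, {"dx": 0, "dy": 0, "dz": 0, "roll": 0}, {"dx": 0, "dy": 0, "dz": 0, "roll": 0}], "fingers": 1}}

```text
time: 12.77
tool_pos: [0.4903, -0.3263, 0.1126]
tcp_rot: [0.993, -0.115, -0.0, 0.0]
wrist_force: [0.7, -0.2, 0.2]
grip_width: 0.0941
finger_force: 0.0
```

Call:
{"method": "apply_moves", "body": {"moves": [{"dx": 0, "dy": 0, "dz": -0.015, "roll": 0}, {"dx": 0, "dy": 0, "dz": -0.04, "roll": 0}, {"dx": 0, "dy": 0, "dz": -0.07, "roll": 0}, {"dx": 0, "dy": 0, "dz": -0.105, "roll": 0}, {"dx": 0, "dy": 0, "dz": -0.14, "roll": 0}, {"dx": 0, "dy": 0, "dz": -0.16, "roll": 0}, {"dx": 0, "dy": 0, "dz": -0.16, "roll": 0}, {"dx": 0, "dy": 0, "dz": -0.16, "roll": 0}]}}

```text
time: 13.43
tool_pos: [0.4909, -0.3268, 0.2743]
tcp_rot: [0.993, -0.115, 0.001, 0.001]
wrist_force: [-0.6, 0.5, -1.1]
grip_width: 0.095
finger_force: 0.0
```

Run:
```python
from h import *
im,d=cams.capture("side"); W=cloud("side",d); x,y,z=[W[...,i] for i in range(3)]
pm=(abs(x-.4905)<.04)&(abs(y+.3265)<.04)&(z<.2)
for zl in (.1,.12,.14): 
    q=W[pm&(abs(z-zl)<.008)]; print(zl,len(q),q.mean(0).round(4))
print("top",z[pm].max()); cv2.imwrite("pics/s4.png",cv2.resize(im[180:380,180:380],(600,600)))
print(rel([.4955,.0402,.24]))
```

```text
0.1 26 [ 0.4908 -0.3364  0.101 ]
0.12 29 [ 0.492  -0.3365  0.1201]
0.14 31 [ 0.491  -0.3366  0.1403]
top 0.16331673995213966
(13.4833, array([ 0.4901, -0.3262,  0.272 ]), 'tool x deg', np.float64(-13.17), 'shift', array([-0.0783, -0.358 ,  0.0321]), 0.09522297350976397, 0.0)
```

View pics/s4.png

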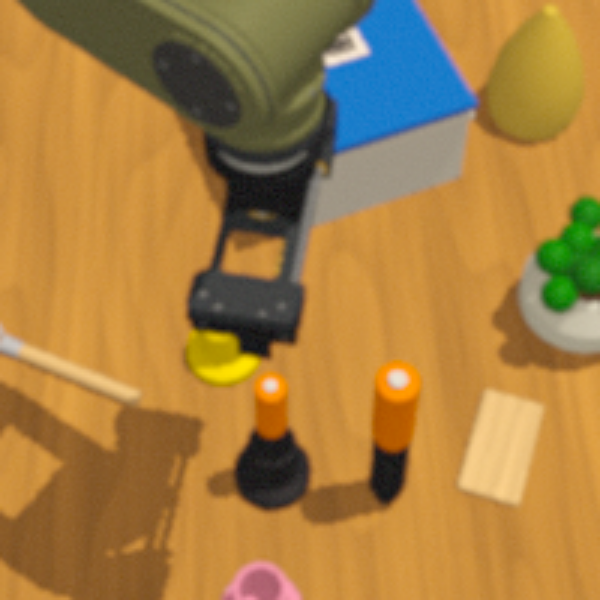

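The pen stands upright in the black stand again at crop (272,430), with its top at 0.163, and it has been let go. Next I go above the bar.

Call:
{"method": "apply_moves", "body": {"moves": [{"dx": -0.003, "dy": -0.012, "dz": 0, "roll": -4}, {"dx": -0.008, "dy": -0.035, "dz": 0, "roll": -10}, {"dx": -0.014, "dy": -0.062, "dz": 0, "roll": -17}, {"dx": -0.02, "dy": -0.09, "dz": 0, "roll": -24}, {"dx": -0.026, "dy": -0.118, "dz": 0, "roll": -31}, {"dx": -0.032, "dy": -0.146, "dz": 0, "roll": -38}, {"dx": -0.038, "dy": -0.174, "dz": 0, "roll": -45}, {"dx": -0.044, "dy": -0.202, "dz": 0, "roll": -52}, {"dx": -0.05, "dy": -0.23, "dz": 0, "roll": -59}, {"dx": -0.056, "dy": -0.258, "dz": 0, "roll": -66}, {"dx": -0.062, "dy": -0.285, "dz": 0, "roll": -73}, {"dx": -0.067, "dy": -0.31, "dz": 0, "roll": -80}, {"dx": -0.072, "dy": -0.33, "dz": 0, "roll": -87}, {"dx": -0.076, "dy": -0.345, "dz": 0, "roll": -94}, {"dx": -0.078, "dy": -0.355, "dz": 0.005, "roll": -101}, {"dx": -0.078, "dy": -0.358, "dz": 0.012, "roll": -108}, {"dx": -0.078, "dy": -0.358, "dz": 0.02, "roll": -115}, {"dx": -0.078, "dy": -0.358, "dz": 0.02, "roll": -121.7}, {"dx": -0.078, "dy": -0.358, "dz": 0.02, "roll": -121.7}, {"dx": -0.078, "dy": -0.358, "dz": 0.02, "roll": -121.7}]}}

```text
time: 15.15
tool_pos: [0.495, 0.0401, 0.2504]
tcp_rot: [0.585, 0.811, -0.001, -0.002]
wrist_force: [0.6, 0.0, 0.6]
grip_width: 0.0949
finger_force: 0.0
```

Run:
```python
from h import *
im,d=cams.capture("wrist"); W=cloud("wrist",d); x,y,z=[W[...,i] for i in range(3)]
b=(x>.4)&(x<.62)&(y>-.1)&(y<.2)&(z>.152)&(z<.18)
p=W[b]; r=cv2.minAreaRect((p[:,:2]*1000).astype(np.float32)); print(len(p),p.mean(0).round(4),r,p[:,2].max())
cv2.imwrite("pics/w5.png",im)
print(rel([.4955,.0402,.16-.019]), read_state()["joint_positions"])
```

```text
2176 [0.4911 0.0437 0.167 ] ((491.87152099609375, 40.50705337524414), (13.53901481628418, 105.2921142578125), 18.57383155822754) 0.17058596438349394
(15.2, array([0.4953, 0.04  , 0.2511]), 'tool x deg', np.float64(108.36), 'shift', array([0.    , 0.0005, 0.1101]), 0.09510263673196723, 0.0) [-2.74584570e-02 -2.51934750e-01  1.90403086e+00  3.14752601e-05
  1.49202894e+00 -3.47911617e-01]
```

View pics/w5.png

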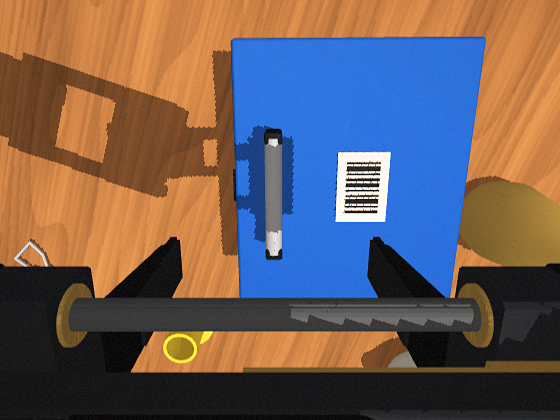

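The bar, at (273,195), lies along the box's y between its posts and measures (0.492, 0.0405, 0.160). The fingers straddle it.

Call:
{"method": "apply_moves", "body": {"moves": [{"dx": 0, "dy": -0.001, "dz": 0.02, "roll": 0}, {"dx": 0, "dy": -0.002, "dz": 0.045, "roll": 0}, {"dx": 0, "dy": -0.002, "dz": 0.07, "roll": 0}, {"dx": 0, "dy": -0.002, "dz": 0.09, "roll": 0}, {"dx": 0, "dy": -0.002, "dz": 0.102, "roll": 0}, {"dx": 0, "dy": -0.002, "dz": 0.109, "roll": 0}, {"dx": 0, "dy": -0.002, "dz": 0.109, "roll": 0}, {"dx": 0, "dy": -0.002, "dz": 0.109, "roll": 0}]}}

```text
time: 15.87
tool_pos: [0.4946, 0.0393, 0.1443]
tcp_rot: [0.584, 0.812, 0.0, 0.0]
wrist_force: [-1.0, 0.4, 0.9]
grip_width: 0.0952
finger_force: 0.0
```

Call:
{"method": "apply_moves", "body": {"moves": [{"dx": 0, "dy": 0, "dz": 0, "roll": 0}, {"dx": 0, "dy": 0, "dz": 0, "roll": 0}, {"dx": 0, "dy": 0, "dz": 0, "roll": 0}, {"dx": 0, "dy": 0, "dz": 0, "roll": 0}, {"dx": 0, "dy": 0, "dz": 0, "roll": 0}, {"dx": 0, "dy": 0, "dz": 0, "roll": 0}, {"dx": 0, "dy": 0, "dz": 0, "roll": 0}, {"dx": 0, "dy": 0, "dz": 0, "roll": 0}, {"dx": 0, "dy": 0, "dz": 0, "roll": 0}, {"dx": 0, "dy": 0, "dz": 0, "roll": 0}, {"dx": 0, "dy": 0, "dz": 0, "roll": 0}, {"dx": 0, "dy": 0, "dz": 0, "roll": 0}, {"dx": 0, "dy": 0, "dz": 0, "roll": 0}, {"dx": 0, "dy": 0, "dz": 0, "roll": 0}, {"dx": 0, "dy": 0, "dz": 0, "roll": 0}, {"dx": 0, "dy": 0, "dz": 0, "roll": 0}], "fingers": 0, "force": 50}}

```text
time: 17.2
tool_pos: [0.4941, 0.0394, 0.1437]
tcp_rot: [0.584, 0.812, 0.0, -0.0]
wrist_force: [-0.6, -0.1, 0.3]
grip_width: 0.0004
finger_force: 0.0
```

The fingers closed on nothing, so I take another look.

Run:
```python
from h import *
o=[]
for n in ["scene","side"]:
    im,d=cams.capture(n); W=cloud(n,d); x,y,z=[W[...,i] for i in range(3)]
    lt=(x>.43)&(x<.69)&(y>-.06)&(y<.19)&(z>.112)&(z<.14); p=W[lt]
    A=np.c_[p[:,:2],np.ones(len(p))]; c=np.linalg.lstsq(A,p[:,2],rcond=None)[0]; print(n,"lid slope",c[:2].round(4),len(p))
    o.append(cv2.resize(im[130:290,220:380],(400,400),interpolation=cv2.INTER_CUBIC))
cv2.imwrite("pics/bar.png",np.hstack(o)); print(rel([.492,.0405,.141]))
```

```text
scene lid slope [-0.0047 -0.0031] 6980
side lid slope [-0.0014  0.0012] 3820
(17.3, array([0.4941, 0.0394, 0.1437]), 'tool x deg', np.float64(108.53), 'shift', array([ 0.0017, -0.0016,  0.0027]), 0.00031498761044887425, 0.0)
```

View pics/bar.png

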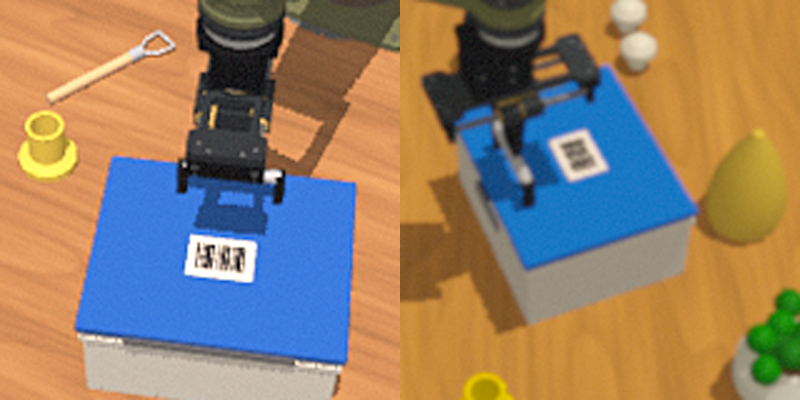

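Run:
```python
from h import *
o=[]
ux=np.array([.948,.317]); uy=np.array([-.317,.948]); c=np.array([.492,.0405])
for n in ["scene","side","wrist"]:
    im,d=cams.capture(n); W=cloud(n,d); 
    a=(W[...,:2]-c)@ux*1000; b=(W[...,:2]-c)@uy*1000; z=W[...,2]*1000
    m=(abs(a)<40)&(abs(b)<60)&(z>135)&(z<200)
    print(n,"rows z, cols b: median a (count)")
    for zl in range(140,200,8):
        s=f"{zl}: "
        for bl in range(-60,60,12):
            q=a[m&(z>=zl)&(z<zl+8)&(b>=bl)&(b<bl+12)]
            s+=(f"{np.median(q):5.0f}({len(q):2d})" if len(q) else "     -   ")
        print(s)
    if n!="wrist":
        k=(abs(a)<70)&(abs(b)<70)&(z>110)&(z<190); r,cc=np.where(k); y0,x0=r.min(),cc.min()
        o.append(cv2.resize(im[y0-5:y0+65,x0-5:x0+65],(400,400),interpolation=cv2.INTER_CUBIC))
cv2.imwrite("pics/bar2.png",np.hstack(o))
```

```text
scene rows z, cols b: median a (count)
140:    11( 6)    9( 3)     -        -        -        -        -        -      10( 8)   11( 3)
148:    11( 6)   11( 3)     -        -        -        -        -       8( 2)   10( 7)    9( 3)
156:     6( 8)   12( 2)     -        -        -        -      11( 1)    8( 2)    9(21)    3( 6)
164:     8( 4)    8( 3)     -        -        -        -        -       5( 8)    5( 8)    9( 3)
172:      -        -        -        -        -        -        -        -        -        -   
180:      -        -        -        -        -        -        -        -        -        -   
188:      -        -        -        -        -        -        -        -        -        -   
196:      -        -        -        -        -        -        -        -        -        -   
side rows z, cols b: median a (count)
140:    -1(10)     -        -        -        -        -        -        -      -3( 4)   -4( 1)
148:    -1( 7)     -        -        -        -        -        -        -      -6( 2)     -   
156:     0(10)   -3( 6)   -2( 7)   -4( 6)   -4( 4)   -5( 4)   -
[... 625 characters left out ...]
-        -      -1(39)
148:      -        -        -        -        -        -        -        -        -      -0(51)
156:      -        -        -        -        -       6(59)    6(64)    6(70)   -6(52)   -0(54)
164:     0(10)    0( 4)     -        -        -      -0(228)   -0(542)   -1(567)   -0(629)   -0(303)
172:      -        -        -        -        -      -0(133)     -        -        -        -   
180:      -        -        -        -        -       0(194)     -        -        -        -   
188:      -        -        -        -        -       0(264)     -        -        -        -   
196:      -        -        -        -        -      -0(157)     -        -        -        -
```

View pics/bar2.png

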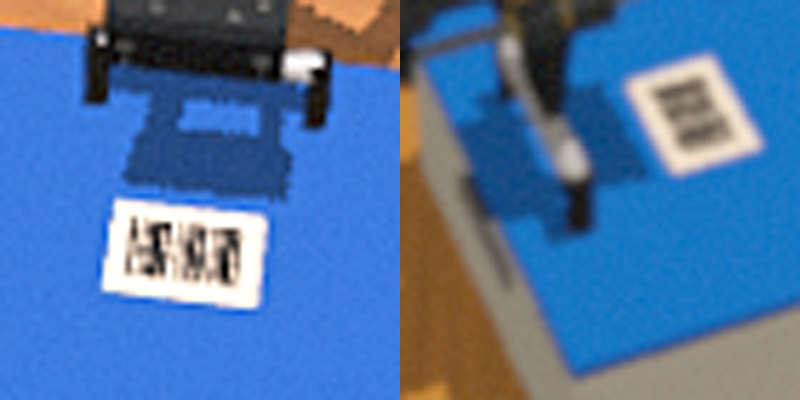

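Run:
```python
from h import *
ux=np.array([.948,.317]); uy=np.array([-.317,.948]); c=np.array([.492,.0405])
s=read_state(); print(s["tool_pos"],s["grip_width"],s["finger_force"],s["wrist_force"])
im,d=cams.capture("wrist"); np.savez("pics/wf.npz",im=im,d=d); W=cloud("wrist",d)
a=(W[...,:2]-c)@ux*1000; b=(W[...,:2]-c)@uy*1000; z=W[...,2]*1000
K,R,t=model("wrist")
for zz in (.144,.16,.168,.19,.22):
    for bb in (-12,8):
        P=R@np.r_[s["tool_pos"][:2]+uy*bb/1000,zz]+t; q=K@P; print(zz,bb,(q[:2]/q[2]).round(0),P[2].round(3))
P=R@np.r_[c,.167]+t;q=K@P;print("bar",q[:2]/q[2])
for v in range(150,330,10):
    print(v,[f"{z[v,u]:.0f}/{a[v,u]:.0f}/{b[v,u]:.0f}" for u in range(230,330,9)])
```

```text
[0.49409166 0.0394042  0.14365981] 0.0007681951051923943 0.0 [ 0.41113962  0.25055063 -0.53720568]
0.144 -12 [277. 258.] 0.213
0.144 8 [277. 226.] 0.208
0.16 -12 [277. 270.] 0.198
0.16 8 [277. 236.] 0.192
0.168 -12 [277. 277.] 0.19
0.168 8 [278. 242.] 0.184
0.19 -12 [278. 299.] 0.169
0.19 8 [278. 260.] 0.163
0.22 -12 [278. 340.] 0.14
0.22 8 [279. 294.] 0.134
bar [274.29517123 252.2504204 ]
150 ['126/-26/47', '126/-21/47', '125/-16/47', '125/-10/47', '166/-4/52', '166/0/52', '166/5/52', '126/11/47', '125/16/47', '125/22/47', '125/27/47', '125/32/47']
160 ['126/-26/41', '125/-21/41', '124/-16/41', '126/-10/41', '168/-4/48', '167/0/48', '167/5/48', '125/11/41', '126/16/41', '126/22/41', '125/27/41', '125/32/41']
170 ['126/-26/35', '125/-21/35', '124/-16/35', '125/-10/35', '167/-4/43', '168/0/43', '166/5/43', '126/11/35', '125/17/35', '124/22/35', '126/27/35', '126/33/35']
180 ['124/-27/29', '125/-21/29', '125/-16/29', '124/-11/29', '167/-4/38', '168/0/38', '166/5/38', '125/11/29', '125/17/29', '125/22/29', '125/28/29', '125/33/29']
190 ['126/-27/23', '125/-21/23', '125/-16/23', '126/-11
[... 1493 characters left out ...]
'261/2/33', '262/4/34', '260/7/33', '260/9/33', '261/11/33', '261/13/33']
290 ['266/-10/33', '266/-8/33', '266/-6/33', '265/-4/33', '265/-2/33', '205/0/-1', '266/2/33', '266/4/33', '266/6/33', '266/8/33', '266/10/33', '265/13/33']
300 ['269/-10/33', '270/-8/33', '270/-6/33', '269/-4/33', '271/-2/34', '262/0/29', '270/2/33', '269/4/33', '270/6/33', '269/8/33', '269/10/32', '271/12/33']
310 ['272/-9/32', '272/-7/32', '272/-6/32', '272/-4/32', '273/-2/32', '264/0/27', '273/2/32', '272/4/32', '272/6/32', '272/8/32', '272/10/32', '272/12/32']
320 ['272/-10/30', '272/-8/30', '272/-6/29', '273/-4/30', '272/-2/29', '266/0/26', '271/2/29', '271/4/29', '271/6/29', '272/8/30', '273/10/30', '272/12/29']
```

Call:
{"method": "apply_moves", "body": {"moves": [{"dx": 0, "dy": 0, "dz": -0.004, "roll": 0}, {"dx": 0, "dy": 0, "dz": -0.01, "roll": 0}, {"dx": 0, "dy": 0, "dz": -0.016, "roll": 0}, {"dx": 0, "dy": 0, "dz": -0.022, "roll": 0}, {"dx": 0, "dy": 0, "dz": -0.03, "roll": 0}, {"dx": 0, "dy": 0, "dz": -0.03, "roll": 0}, {"dx": 0, "dy": 0, "dz": -0.03, "roll": 0}]}}

```text
time: 18.08
tool_pos: [0.4947, 0.0394, 0.1747]
tcp_rot: [0.584, 0.812, 0.001, 0.001]
wrist_force: [0.2, -0.7, 0.1]
grip_width: 0.0006
finger_force: 0.0
```

```bash
cat > f.py <<'E'
from h import *
ux=np.array([.948,.317]); uy=np.array([-.317,.948]); c=np.array([.492,.0405])
s=read_state(); print(s["tool_pos"],s["grip_width"],s["finger_force"],s["wrist_force"])
for n in ["wrist","side","scene"]:
    im,d=cams.capture(n); W=cloud(n,d); a=(W[...,:2]-c)@ux*1000; b=(W[...,:2]-c)@uy*1000; z=W[...,2]*1000
    m=(abs(a)<70)&(b>-30)&(b<30)&(z>134)&(z<220)
    print(n)
    for zl in range(134,220,6):
        q=m&(z>=zl)&(z<zl+6); 
        if q.sum(): print(zl,q.sum(),"a",np.percentile(a[q],[2,50,98]).round(0),"b",np.percentile(b[q],[2,50,98]).round(0))
E
python3 f.py
```

```text
[0.49466459 0.03937615 0.17473817] 0.0006221537899428476 0.0 [ 0.16855812 -0.6765886   0.06214739]
wrist
158 239 a [-7. -5.  6.] b [-8. 11. 29.]
164 1053 a [-6. -1.  5.] b [-4. 14. 29.]
194 1 a [4. 4. 4.] b [9. 9. 9.]
200 89 a [-4. -0.  5.] b [ 8.  9. 10.]
206 101 a [-5.  0.  5.] b [ 8.  9. 10.]
212 155 a [-7. -0.  7.] b [ 8. 10. 10.]
218 58 a [-7.  1.  8.] b [ 8. 10. 10.]
side
152 4 a [-4.  2.  9.] b [-16.  15.  27.]
158 29 a [-6. -2.  7.] b [-26.  -5.  28.]
164 48 a [-6.  0.  7.] b [-26.   1.  29.]
194 2 a [-2. -0.  2.] b [-11.  -6.  -1.]
200 10 a [-3.  2.  8.] b [-17. -14.   2.]
206 4 a [-5. -2.  4.] b [-15. -15. -13.]
212 13 a [-6.  1.  8.] b [-17. -14.   1.]
218 1 a [-6. -6. -6.] b [-11. -11. -11.]
scene
152 17 a [ 7.  9. 11.] b [-29.  -2.  21.]
158 74 a [-1.  8. 12.] b [-28.   1.  29.]
164 51 a [ 1.  6. 12.] b [-29.  -4.  28.]
```

The fingertips measure about 24 mm above the reported TCP, so they closed just over the bar without touching it. I open them and go that much lower, checking as I go.

Call:
{"method": "apply_moves", "body": {"moves": [{"dx": 0, "dy": 0, "dz": 0, "roll": 0}, {"dx": 0, "dy": 0, "dz": 0, "roll": 0}, {"dx": 0, "dy": 0, "dz": 0, "roll": 0}, {"dx": 0, "dy": 0, "dz": 0, "roll": 0}, {"dx": 0, "dy": 0, "dz": 0, "roll": 0}, {"dx": 0, "dy": 0, "dz": 0, "roll": 0}, {"dx": 0, "dy": 0, "dz": 0, "roll": 0}, {"dx": 0, "dy": 0, "dz": 0, "roll": 0}, {"dx": 0, "dy": 0, "dz": 0, "roll": 0}, {"dx": 0, "dy": 0, "dz": 0, "roll": 0}, {"dx": 0, "dy": 0, "dz": 0, "roll": 0}, {"dx": 0, "dy": 0, "dz": 0, "roll": 0}, {"dx": 0, "dy": -0.001, "dz": 0.01, "roll": 0}, {"dx": 0, "dy": -0.002, "dz": 0.02, "roll": 0}, {"dx": 0, "dy": -0.002, "dz": 0.028, "roll": 0}, {"dx": 0, "dy": -0.002, "dz": 0.034, "roll": 0}, {"dx": 0, "dy": -0.002, "dz": 0.038, "roll": 0}, {"dx": 0, "dy": -0.002, "dz": 0.038, "roll": 0}, {"dx": 0, "dy": -0.002, "dz": 0.038, "roll": 0}], "fingers": 1}}

```text
time: 19.82
tool_pos: [0.492, 0.0388, 0.1353]
tcp_rot: [0.584, 0.812, -0.0, -0.0]
wrist_force: [-0.2, -0.3, 0.1]
grip_width: 0.0951
finger_force: 0.0
```

```bash
python3 f.py
```

```text
[0.49202878 0.03878454 0.13528798] 0.0951314613924742 0.0 [-0.24451519 -0.33072234  0.1440645 ]
wrist
158 311 a [-52.  -6.  48.] b [-23.   4.  29.]
164 2840 a [-49.  -0.  46.] b [-20.   5.  29.]
170 425 a [-54. -49.  50.] b [-12.   3.  10.]
176 491 a [-55. -49.  52.] b [-12.   3.  10.]
182 544 a [-56.  45.  53.] b [-11.   5.  10.]
188 572 a [-56.  45.  53.] b [-7.  7. 10.]
194 586 a [-57.  45.  54.] b [-4.  8. 10.]
200 590 a [-58. -49.  54.] b [-1.  9. 10.]
206 611 a [-59. -49.  55.] b [-11.   9.  10.]
212 844 a [-59. -49.  56.] b [-12.   9.  10.]
218 268 a [-59. -50.  56.] b [-13.   9.  10.]
side
152 3 a [-5. -4. -4.] b [-25. -19. -12.]
158 44 a [-6. -1. 49.] b [-29.   2.  29.]
164 51 a [-51.   2.  52.] b [-25.  -4.  30.]
170 10 a [-52.  48.  51.] b [-16. -10.   4.]
176 15 a [-55.  47.  54.] b [-18. -14.   4.]
182 17 a [-56.  47.  54.] b [-17. -13.   6.]
188 15 a [-54.  48.  55.] b [-18. -13.   5.]
194 13 a [-57. -48.  54.] b [-17. -13.   4.]
200 16 a [-56.  47.  57.] b [-17. -15.   1.]
206 13 a [-58.  48.  57.] b [-16. -15.  -6.]
212 14 a [-56.  48.  57.] b [-18. -14.  -2.]
218 4 a [47. 54. 55.] b [-18. -13. -11.]
scene
158 20 a [-49.   4.  54.] b [-15.  -4.   6.]
164 23 a [-48. -44.  56.] b [-14.  -4.   7.]
170 27 a [-48. -43.  58.] b [-14.  -4.   8.]
176 30 a [-48. -43.  59.] b [-15.  -2.   8.]
182 28 a [-48. -42.  59.] b [-15.  -4.   8.]
188 28 a [-47.   7.  60.] b [-14.  -3.   8.]
194 14 a [58. 59. 61.] b [-12.  -2.   8.]
200 14 a [58. 60. 62.] b [-12.  -0.   8.]
206 8 a [59. 61. 62.] b [-12.  -3.   5.]
```

All three cameras put the open tips at 0.160 while the reported TCP is 0.1353. I lower 20 mm more, leaving the tips about 15 mm above the lid, then grip.

Call:
{"method": "apply_moves", "body": {"moves": [{"dx": 0, "dy": 0.001, "dz": 0.006, "roll": 0}, {"dx": 0, "dy": 0.001, "dz": 0.012, "roll": 0}, {"dx": 0, "dy": 0.001, "dz": 0.017, "roll": 0}, {"dx": 0, "dy": 0.001, "dz": 0.02, "roll": 0}, {"dx": 0, "dy": 0.001, "dz": 0.02, "roll": 0}, {"dx": 0, "dy": 0.001, "dz": 0.02, "roll": 0}]}}

```text
time: 20.47
tool_pos: [0.4928, 0.0391, 0.1152]
tcp_rot: [0.584, 0.812, -0.0, -0.0]
wrist_force: [-0.3, -0.1, 0.1]
grip_width: 0.0948
finger_force: 0.0
```

Call:
{"method": "apply_moves", "body": {"moves": [{"dx": 0, "dy": 0, "dz": 0, "roll": 0}, {"dx": 0, "dy": 0, "dz": 0, "roll": 0}, {"dx": 0, "dy": 0, "dz": 0, "roll": 0}, {"dx": 0, "dy": 0, "dz": 0, "roll": 0}, {"dx": 0, "dy": 0, "dz": 0, "roll": 0}, {"dx": 0, "dy": 0, "dz": 0, "roll": 0}, {"dx": 0, "dy": 0, "dz": 0, "roll": 0}, {"dx": 0, "dy": 0, "dz": 0, "roll": 0}, {"dx": 0, "dy": 0, "dz": 0, "roll": 0}, {"dx": 0, "dy": 0, "dz": 0, "roll": 0}, {"dx": 0, "dy": 0, "dz": 0, "roll": 0}, {"dx": 0, "dy": 0, "dz": 0, "roll": 0}, {"dx": 0, "dy": 0, "dz": 0, "roll": 0}, {"dx": 0, "dy": 0, "dz": 0, "roll": 0}, {"dx": 0, "dy": 0, "dz": 0, "roll": 0}, {"dx": 0, "dy": 0, "dz": 0, "roll": 0}], "fingers": 0, "force": 50}}

```text
time: 21.8
tool_pos: [0.4939, 0.0393, 0.1157]
tcp_rot: [0.584, 0.812, 0.001, 0.001]
wrist_force: [5.3, 1.5, -2.8]
grip_width: 0.0129
finger_force: 50.0
```

Call:
{"method": "apply_moves", "body": {"moves": [{"dx": 0, "dy": 0.0005, "dz": -0.002, "roll": 0}, {"dx": 0, "dy": 0.001, "dz": -0.004, "roll": 0}, {"dx": 0, "dy": 0.002, "dz": -0.006, "roll": 0}, {"dx": 0, "dy": 0.0025, "dz": -0.008, "roll": 0}, {"dx": 0, "dy": 0.003, "dz": -0.01, "roll": 0}, {"dx": 0, "dy": 0.004, "dz": -0.012, "roll": 0}, {"dx": 0, "dy": 0.0045, "dz": -0.014, "roll": 0}, {"dx": 0, "dy": 0.005, "dz": -0.016, "roll": 0}, {"dx": 0, "dy": 0.005, "dz": -0.016, "roll": 0}]}}

```text
time: 22.55
tool_pos: [0.4984, 0.0408, 0.1307]
tcp_rot: [0.584, 0.812, 0.0, 0.0]
wrist_force: [7.6, 2.3, -8.1]
grip_width: 0.0129
finger_force: 50.0
```

Call:
{"method": "apply_moves", "body": {"moves": [{"dx": 0, "dy": 0.0015, "dz": -0.002, "roll": 0}, {"dx": 0, "dy": 0.003, "dz": -0.005, "roll": 0}, {"dx": 0, "dy": 0.0045, "dz": -0.008, "roll": 0}, {"dx": 0, "dy": 0.006, "dz": -0.011, "roll": 0}, {"dx": 0, "dy": 0.0075, "dz": -0.014, "roll": 0}, {"dx": 0, "dy": 0.0085, "dz": -0.017, "roll": 0}, {"dx": 0, "dy": 0.0085, "dz": -0.017, "roll": 0}, {"dx": 0, "dy": 0.0085, "dz": -0.017, "roll": 0}, {"dx": 0, "dy": 0.0085, "dz": -0.017, "roll": 0}, {"dx": 0, "dy": 0.0085, "dz": -0.017, "roll": 0}, {"dx": 0, "dy": 0.0085, "dz": -0.017, "roll": 0}, {"dx": 0, "dy": 0.0085, "dz": -0.017, "roll": 0}, {"dx": 0, "dy": 0.0085, "dz": -0.017, "roll": 0}, {"dx": 0, "dy": 0.0085, "dz": -0.017, "roll": 0}]}}

```text
time: 23.72
tool_pos: [0.5056, 0.0433, 0.1486]
tcp_rot: [0.584, 0.812, -0.0, -0.0]
wrist_force: [-3.0, -2.0, -2.2]
grip_width: 0.0131
finger_force: 50.0
```

Run:
```python
from h import *
ux=np.array([.948,.317]); uy=np.array([-.317,.948]); c=np.array([.492,.0405])
for n in ["scene","side"]:
    im,d=cams.capture(n); W=cloud(n,d); a=(W[...,:2]-c)@ux; b=(W[...,:2]-c)@uy; z=W[...,2]
    hsv=cv2.cvtColor(im,cv2.COLOR_BGR2HSV)
    m=(a>.02)&(a<.15)&(abs(b)<.115)&(z>.112)&(z<.18)&(hsv[...,0]>100)&(hsv[...,0]<125)&(hsv[...,1]>120)
    k=np.polyfit(a[m],z[m],1); print(n,m.sum(),"angle",-np.arctan(k[0]),"z at hinge a=.17",np.polyval(k,.17))
    p=(abs(W[...,0]-.4905)<.04)&(abs(W[...,1]+.3265)<.04)&(z<.2)
    print("pen top",z[p].max(),[W[p&(abs(z-q)<.008)].mean(0).round(4)[:2] for q in (.1,.14)])
    ims=im; cv2.imwrite(f"pics/end_{n}.png",im)
s=read_state(); print(s["time"],s["tool_pos"],s["grip_width"],s["finger_force"],s["wrist_force"],abs(s["joint_vel"]).max())
```

```text
scene 4403 angle 0.19201505871406568 z at hinge a=.17 0.12397188428967217
pen top 0.1624605886130548 [array([ 0.5006, -0.3188]), array([ 0.4995, -0.3186])]
side 1582 angle 0.19096330316890356 z at hinge a=.17 0.12398415604424465
pen top 0.1638334275377042 [array([ 0.49  , -0.3365]), array([ 0.4908, -0.3367])]
23.8167 [0.50553963 0.04325006 0.1486306 ] 0.01282384362497746 49.99503493309021 [-4.0158373  -2.37184758 -0.98562747] 0.0011090216416613148
```

Both cameras put the lid at 0.19 rad. It is held and steady, and the pen is upright in its stand, so I hand the job in.

```bash
python3 -c "
from station import ticket
print(ticket.close_job())"
```

```text
the job is handed in; nothing more can be done
None
```

I handed the job in with the pen scanner held over the label for over 2 s and put back upright in its black stand, and the lid pulled free and held steady by its bar at about 0.19 rad (front edge about 4 cm up); the first try at the bar closed on nothing, because the fingertips sit about 24 mm above the reported TCP, and the station gave no verdict.

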